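# Stack the stack-nest parts bins by turning one end for end

### The arm

A 6-joint arm with a two-finger parallel gripper is mounted at the origin on a cart in front of the work surface, level with it; the furniture and walls round the work are solid. World frame = base frame: x ahead of the robot, y to its left, z up, the work surface at z = 0. Lengths are in m, angles in degrees, forces in N, time in s.
With the tool pointing down it reaches from about 0.4 to 0.825 m from the base axis. Payload 7 kg.
Tool frame: the origin (TCP) lies midway between the tips of the shut fingers; the grasp point (between the pads) lies ctrl.tcp_to_grasp behind it (ctrl.tcp_to_grasp is the distance from the TCP to the grasp point, in m); z points along the fingers, y is the line along which they close (so a half turn about z gives the same grasp; the last joint's range is limited). The gripper opens to 88 mm and grips with 3 to 60 N. Pads are 19 mm wide; open, the fingers measure 130 mm over their backs; the gripper's body (78 mm by 193 mm) begins 47 mm behind the grasp point.
Start: joints at [-47.492, 20.546, 0.682, 0, -70.136, -16.507], TCP at [0.296, -0.607, 0.227] pointing down, gripper open.
Joint ranges: [-176.03, 176.03], [-82.01, 121.73], [-58.28, 71.71], [-173.87, 95.51], [-174.79, -0.11], [-173.66, 173.66]. Speed limits (degrees/s): [136.94, 136.94, 172.46, 180, 180, 180].

### API

Orientations are given as [roll, pitch, yaw] about the fixed x, y, z axes, in that order (R = Rz(yaw) Ry(pitch) Rx(roll)).
In Python, from plant import ctrl, imaging, close_job gives the robot as it stands.
- The arm moves only by the shell command python3 -m crank 'ROWS'. ROWS is JSON, a list of rows, each a list of 3 entries, a list of its own where there are three numbers: the shift along the world's x, y, z in m, then the turn, a rotation vector about the world's x, y, z in degrees, then the opening, from -1 (shut) to 1 (fully open), so that 0 is half open. A call has 1 to 12 rows; each row shifts and turns the commanded pose from where the row before left it; what a row does not reach is not made up. A row lasts 1/10 s, in which the tool goes at most 50 mm and 8.59 degrees, less where a joint would pass 70% of its speed; a pose out of reach is approached as far as the arm can. A call is refused whole if a number of a shift passes 0.05 or a number of a turn 8.59, either way. A call with a gripper value outside its range is refused whole. The fingers move at their own pace and stop on an object; the grip force is fixed at half the most. Time passes only in rows, so rows that do not move let the fingers close. It gives the time, the measured TCP pose, the force, the opening and the grip force at its end, in the units of the state.
- ctrl.get_obs(): the state, without advancing time (a new reading comes with each control period).
- imaging.snapshot(name): name is "side" or "top" or "wrist"; returns (picture, depth): 400x640x3 uint8, blue, green, red; 400x640 float32, m along the optical axis (not along the pixel's ray), 0 where there is no reading.
- imaging.camera_model(name): a dict with "mtx" (3x3 intrinsics, pixels), "D" ([k1, k2, p1, p2, k3] as OpenCV has them; the pictures are not rectified), "R" (3x3) and "t" (3): a world point X has camera coordinates R X + t. Camera axes: x right, y down, z forward; pixel columns grow to the right and rows downward; lengths in m; the calibration is good to about 2 mm. A picture is of the moment at which its call begins: read the wrist's pose just before it. camera_model takes no time and is no camera call; for the wrist camera it gives the pose at the moment of the call.
- close_job(): hands the job in; it is judged then, once.
The state is a dict: "clock": time; "joint_pos": joint angles; "qvel": joint speeds; "tau": joint torques, N m; "tool_pos": TCP position; "orientation": TCP orientation; "force": force on the tool from outside, world axes, zero at the start; "moment": the same for the moment, N m; "opening": finger opening in m; "gripper_force": force on a finger pad.
Only numpy, scipy, OpenCV 4.12 (cv2) and the standard library are available. Lean on these libraries where they do the work, as an engineer would, in place of code of your own. Each camera call takes 0.05 s, during which the arm holds its last target. There are 200 camera calls.

### The job

Put the empty blue parts bin on top of the blue bin that holds the spring, turned end for end so that the two yellow ends lie at opposite ends and it stands level on the lugs inside the lower bin's rim instead of nesting down into it. Do not shove the lower bin from its place, and leave the grey bin alone.

Things in the scene. Friction and masses are not known exactly. Their poses are not given: they have to be found in the camera images.
- empty_bin: Empty blue plastic bin, 150 (x) x 66 (y) x 52 mm high, 0.16 to 0.28 kg; end lips make the rim 164 mm long. Origin: centre of its underside; z up, +x to its yellow end. Its long outer sides are upright and flat from z = 25 to 52 mm, 66 mm apart: grip across them, mid-length. Below z = 25 mm a well and feet, 124 x 44 mm over all. It stands on the left.
- empty_bin_yellow_end (a point): Middle of the top edge of the empty bin's yellow end: x = +75, y = 0, z = 52 mm in its frame. Feet under each bin: one in the middle at the yellow end, two at the sides at the plain end.
- loaded_bin: Blue bin of same make, 0.7 kg, on the right; a coil spring lies in its well. Origin and axes as the empty bin. Rim opening 144 x 61 mm, rim top z = 52. Lugs inside: two at the yellow end's corners, one mid plain end, tops at z = 45. With yellow ends opposite, the upper bin's feet stand on them: its underside at z = 45, play +-10 mm in x, +-8 in y. Yellow ends together: it nests lower.
- grey_bin: Bystander: empty grey bin of the same make and size, also with a yellow end, on the left; it and the empty blue bin may change places. Origin: centre of its underside, +x to its yellow end.

How it is judged (in metres and radians):
At the end, for the whole second after the job is handed in: The empty blue bin rests level (3 degrees) on the loaded bin's lugs: underside 39 to 49 mm above the lower one's, centred within 18 mm, in line within 11 degrees, its yellow end over the lower bin's plain end; the lower bin stands level on the bench; all at rest (horizontal distance between empty_bin and loaded_bin below 0.018 m and z of empty_bin in the frame of loaded_bin between 0.039 and 0.049 m and x of empty_bin_yellow_end in the frame of loaded_bin below -0.05 m and angle between the x axis of empty_bin and the x axis of loaded_bin, either way round below 0.2 rad and angle between each of empty_bin, loaded_bin's own z axis and vertical below 0.06 rad and height (world z) of loaded_bin below 0.006 m and linear speed of empty_bin below 0.02 m/s); the robot touches nothing.
It fails at once if the loaded bin is shoved more than 40 mm from its place (distance of loaded_bin from where it was at the start of the episode above 0.04 m).
It fails at once if the grey bin is moved more than 30 mm (distance of grey_bin from where it was at the start of the episode above 0.03 m).
It also fails if it takes over 35 s, if anything falls off the work surface, if the arm or the gripper's body presses on something with over 40 N, if the wrist force passes 120 N, or if a joint passes its speed limit or range.

## Working session

There is one attempt and no reset: what is moved stays moved. The work goes in short steps, Python scripts to look and compute and a shell command to move; the robot and the scene stay as the last step left them, time stands still between calls to the robot, and variables do not carry over. Pictures are saved under pics/ and viewed, at most 10 in all, crops included, and the job is handed in when it is done.

```bash
ls; mkdir -p pics; python3 - <<'E'
from plant import ctrl, imaging
import cv2, numpy as np
o=ctrl.get_obs();print(o['clock'],o['tool_pos'],o['orientation'],o['opening'],ctrl.tcp_to_grasp)
for n in ('top','side'):
    p,d=imaging.snapshot(n);cv2.imwrite(f'pics/{n}0.png',p);np.save(f'{n}0.npy',d)
    m=imaging.camera_model(n);print(n,np.round(m['mtx'],1).tolist(),np.round(m['D'],3),(-m['R'].T@m['t']).round(3),m['R'].round(2).tolist())
E
```

```text
pics
0.0 [ 0.29567414 -0.60625601  0.22564442] [ 1.79906934e+02 -7.27243056e-03 -1.54004014e+02] 0.08779980383323173 0.0188
top [[362.9, 0.0, 318.6], [0.0, 362.9, 194.1], [0.0, 0.0, 1.0]] [-0.069  0.     0.     0.     0.   ] [0.44  0.053 0.918] [[-0.0, -1.0, -0.01], [-0.99, 0.01, -0.12], [0.12, 0.01, -0.99]]
side [[397.3, 0.0, 319.8], [0.0, 397.3, 198.9], [0.0, 0.0, 1.0]] [-0.073  0.     0.     0.     0.   ] [0.232 0.937 0.606] [[-0.94, -0.34, 0.01], [-0.17, 0.47, -0.87], [0.29, -0.82, -0.5]]
```

View pics/top0.png

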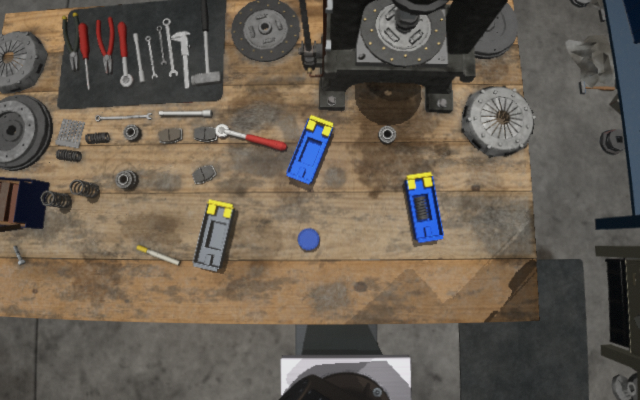

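View pics/side0.png

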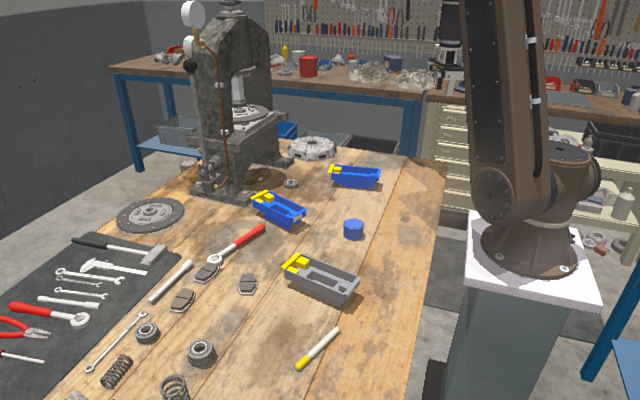

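The top picture shows the empty blue bin at (311,150) with its yellow end at (316,126). The loaded blue bin is at (423,208), yellow end at (419,181), and the grey bin at (214,236). A red ratchet handle ends near the empty bin at (286,146), and a blue disc lies at (309,240). The side picture agrees.

```bash
cat > h.py <<'E'
import cv2, numpy as np
from plant import ctrl, imaging
def plane(n,uv,z,m=None):
    m=m or imaging.camera_model(n)
    r=cv2.undistortPoints(np.float64(uv).reshape(-1,1,2),m['mtx'],m['D'])[:,0]
    d=np.c_[r,np.ones(len(r))]@m['R']; c=-m['R'].T@m['t']
    return c+d*((z-c[2])/d[:,2])[:,None]
def cloud(n,d,mask,m=None):
    m=m or imaging.camera_model(n)
    v,u=np.nonzero(mask&(d>0)); r=cv2.undistortPoints(np.float64(np.c_[u,v]).reshape(-1,1,2),m['mtx'],m['D'])[:,0]
    return (np.c_[r,np.ones(len(r))]*d[v,u][:,None]-m['t'])@m['R']
def masks(p):
    h=cv2.cvtColor(p,cv2.COLOR_BGR2HSV)
    return (cv2.inRange(h,(105,130,60),(130,255,255))>0),(cv2.inRange(h,(22,130,100),(35,255,255))>0)
def bins(n,p,d,m=None,zoff=0):
    """rim rectangle of every bin seen: centre, size, heading (deg) to the yellow end"""
    b,y=masks(p); out=[]
    P=cloud(n,d,b|y,m); Y=cloud(n,d,y,m)
    return P,Y
E
python3 - <<'E'
from h import *
p=cv2.imread('pics/top0.png');d=np.load('top0.npy')
b,y=masks(p)
k,l,st,_=cv2.connectedComponentsWithStats(cv2.morphologyEx(((b|y)*255).astype('uint8'),cv2.MORPH_CLOSE,np.ones((3,3))))
for i in range(1,k):
    if st[i,4]<250: continue
    M=(l==i); P=cloud('top',d,M&(b|y)); Y=cloud('top',d,M&y)
    if not(0.1<P[:,0].mean()<.9): continue
    R=P[(P[:,2]>.044)&(P[:,2]<.062)]
    print(st[i],'zmax',np.percentile(P[:,2],[5,50,95]).round(3),len(R))
    if len(R)<20 or len(Y)<10: continue
    (c,s,a)=cv2.minAreaRect(R[:,:2].astype('float32')); c=np.array(c); v=Y[Y[:,2]>.04][:,:2].mean(0)-c
    bx=cv2.boxPoints((c,s,a)); e=[bx[1]-bx[0],bx[2]-bx[1]]; e=max(e,key=np.linalg.norm); e=e*np.sign(e@v)
    print('  c',c.round(4),'size',np.round(s,4),'heading',np.degrees(np.arctan2(e[1],e[0])).round(1),'yellow dir',np.degrees(np.arctan2(v[1],v[0])).round(1))
E
```

```text
[ 287  115   46   69 1780] zmax [0.002 0.029 0.054] 500
  c [0.6591 0.0865] size [0.0663 0.1649] heading -21.5 yellow dir -20.5
[ 405  172   39   71 1715] zmax [0.004 0.031 0.054] 576
  c [ 0.516  -0.1889] size [0.1627 0.0655] heading 8.4 yellow dir 6.6
[206 199  28  19 278] zmax [0.001 0.047 0.054] 228
  c [0.5144 0.3058] size [0.0649 0.0316] heading 77.6 yellow dir 40.8Traceback (most recent call last):
  File "<stdin>", line 7, in <module>
  File "h.py", line 10, in cloud
    v,u=np.nonzero(mask&(d>0)); r=cv2.undistortPoints(np.float64(np.c_[u,v]).reshape(-1,1,2),m['mtx'],m['D'])[:,0]
                                  ~~~~~~~~~~~~~~~~~~~^^^^^^^^^^^^^^^^^^^^^^^^^^^^^^^^^^^^^^^^^^^^^^^^^^^^^^^^
cv2.error: OpenCV(4.12.0) /io/opencv/modules/calib3d/src/undistort.dispatch.cpp:347: error: (-215:Assertion failed) CV_IS_MAT(_src) && CV_IS_MAT(_dst) && (_src->rows == 1 || _src->cols == 1) && (_dst->rows == 1 || _dst->cols == 1) && _src->cols + _src->rows - 1 == _dst->rows + _dst->cols - 1 && (CV_MAT_TYPE(_src->type) == CV_32FC2 || CV_MAT_TYPE(_src->type) == CV_64FC2) && (CV_MAT_TYPE(_dst->type) == CV_32FC2 || CV_MAT_TYPE(_dst->type) == CV_64FC2) in function 'cvUndistortPointsInternal'
```

```bash
python3 - <<'E'
from h import *
d=np.load('top0.npy'); P=cloud('top',d,np.ones_like(d,bool))
s=P[(P[:,2]>.07)&(P[:,0]>.3)&(P[:,0]<.95)&(abs(P[:,1])<.4)]
for lo in np.arange(-.4,.4,.1):
    q=s[(s[:,1]>=lo)&(s[:,1]<lo+.1)]
    if len(q): i=q[:,0].argmin(); print(round(lo,1),q[i].round(3))
E
python3 -m crank '[[[0.0227,0.0433,0],[0,0,8.28],1],[[0.0227,0.0433,0],[0,0,8.28],1],[[0.0227,0.0433,0],[0,0,8.28],1],[[0.0227,0.0433,0],[0,0,8.28],1],[[0.0227,0.0433,0],[0,0,8.28],1],[[0.0227,0.0433,0],[0,0,8.28],1],[[0.0227,0.0433,0],[0,0,8.28],1],[[0.0227,0.0433,0],[0,0,8.28],1],[[0.0227,0.0433,0],[0,0,8.28],1],[[0.0227,0.0433,0],[0,0,8.28],1],[[0.0227,0.0433,0],[0,0,8.28],1],[[0.0227,0.0433,0],[0,0,8.28],1]]'
```

```text
-0.3 [ 0.777 -0.253  0.172]
-0.2 [ 0.785 -0.112  0.224]
-0.1 [ 0.787 -0.1    0.225]
-0.0 [0.787 0.036 0.19 ]
0.1 [0.863 0.103 0.097]
clock: 1.3
tool_pos: [0.5687, -0.085, 0.2265]
orientation: [180.0, 0.0, -54.3]
force: [1.2, -1.4, -0.2]
opening: 0.0877
gripper_force: 0.0
```

```bash
python3 -m crank '[[[0.018,0.0343,0],[0,0,6.56],1],[[0.018,0.0343,0],[0,0,6.56],1],[[0.018,0.0343,0],[0,0,6.56],1],[[0.018,0.0343,0],[0,0,6.56],1],[[0.018,0.0343,0],[0,0,6.56],1],[[0,0,0],[0,0,0],1],[[0,0,0],[0,0,0],1]]'
python3 - <<'E'
from h import *
o=ctrl.get_obs();m=imaging.camera_model('wrist');p,d=imaging.snapshot('wrist');cv2.imwrite('pics/wr1.png',p)
print(o['tool_pos'],o['orientation'],o['joint_pos'],m['R'].round(2).tolist())
b,y=masks(p);P=cloud('wrist',d,b|y,m);Y=cloud('wrist',d,y,m)
R=P[(P[:,2]>.046)&(P[:,2]<.058)];print(len(R),np.percentile(P[:,2],[5,50,95]))
(c,s,a)=cv2.minAreaRect(R[:,:2].astype('float32'));print(c,s,a,Y.mean(0))
E
```

```text
clock: 2.0
tool_pos: [0.6581, 0.0853, 0.2254]
orientation: [179.9, 0.1, -21.8]
force: [0.2, 0.3, -0.4]
opening: 0.0879
gripper_force: 0.0
[0.65807411 0.08528545 0.22542333] [ 1.79930711e+02  8.17460023e-02 -2.17939237e+01] [ 2.41784222e+01  1.95844882e+01 -8.81347674e-01 -1.13272157e-02
 -6.96407973e+01  4.40316542e+01] [[-0.37, -0.93, 0.0], [-0.9, 0.36, 0.26], [-0.24, 0.1, -0.96]]
3647 [0.00375281 0.03034132 0.05406892]
(0.5974154472351074, -0.06910371780395508) (0.3952724039554596, 0.16421766579151154) 68.73526763916016 [ 0.65623793 -0.0413045   0.09193928]
```

View pics/wr1.png

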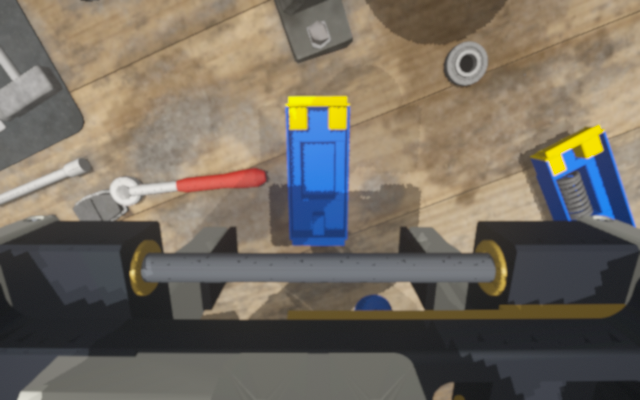

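The wrist picture shows the empty bin at (288–349, 97–245). The red ratchet handle's tip is at (267,177), close to where the left finger would descend, so I measure both.

```bash
python3 - <<'E'
from h import *
m=imaging.camera_model('wrist');p,d=imaging.snapshot('wrist')
b,y=masks(p);k=np.zeros_like(b);k[85:250,275:362]=1
P=cloud('wrist',d,(b|y)&k,m)
R=P[(P[:,2]>.047)&(P[:,2]<.06)]
(c,s,a)=cv2.minAreaRect(R[:,:2].astype('float32'));print(len(R),np.percentile(R[:,2],[5,50,95]).round(4),c,s,a)
h=cv2.cvtColor(p,cv2.COLOR_BGR2HSV);r=((h[...,0]<8)|(h[...,0]>172))&(h[...,1]>130)&(h[...,2]>60)
r[:, 300:]=0;r[:165]=0;r[195:]=0
Q=cloud('wrist',d,r,m)
t=np.radians(-21.5);u=np.array([np.cos(t),np.sin(t)]);v=np.array([-u[1],u[0]])
L=np.c_[(Q[:,:2]-c)@u,(Q[:,:2]-c)@v,Q[:,2]]
print(len(L),L[L[:,1]<L[:,1].min()+.02].min(0),L[L[:,1]<L[:,1].min()+.02].max(0))
E
```

```text
1604 [0.0477 0.0527 0.054 ] (0.6574746966362, 0.08478495478630066) (0.06527862697839737, 0.16367606818675995) 68.72872161865234
1323 [-0.01947443  0.06316401  0.00035443] [0.00133767 0.08309561 0.02466282]
```

```bash
python3 -m crank '[[[-0.0006,-0.0005,-0.03],[0,0,0.4],0.8],[[0,0,-0.04],[0,0,0],0.8],[[0,0,-0.04],[0,0,0],0.8],[[0,0,-0.035],[0,0,0],0.8],[[0,0,-0.02],[0,0,0],0.8],[[0,0,-0.01],[0,0,0],0.8],[[0,0,0],[0,0,0],0.8]]'
```

```text
clock: 2.8
tool_pos: [0.6569, 0.0828, 0.0507]
orientation: [179.9, 0.1, -21.5]
force: [1.2, -1.2, 0.5]
opening: 0.0788
gripper_force: 0.0
```

```bash
python3 -m crank '[[[0,0.0015,-0.01],[0,0,0],0.8],[[0,0,-0.01],[0,0,0],0.8],[[0,0,-0.006],[0,0,0],0.8],[[0,0,0],[0,0,0],0.8],[[0,0,0],[0,0,0],-1],[[0,0,0],[0,0,0],-1],[[0,0,0],[0,0,0],-1],[[0,0,0],[0,0,0],-1],[[0,0,0],[0,0,0],-1],[[0,0,0],[0,0,0],-1]]'
```

```text
clock: 3.8
tool_pos: [0.658, 0.0855, 0.026]
orientation: [-180.0, -0.0, -21.4]
force: [-0.2, 0.5, 2.6]
opening: 0.066
gripper_force: 30.0
```

```bash
python3 -m crank '[[[0,0,0.015],[0,0,0],-1],[[0,0,0.03],[0,0,0],-1],[[-0.004,0,0.04],[0,0,0],-1],[[-0.008,-0.0155,0.035],[0,0,0],-1],[[-0.008,-0.0155,0],[0,0,-8.3],-1],[[-0.008,-0.0155,0],[0,0,-8.3],-1],[[-0.008,-0.0155,0],[0,0,-8.3],-1],[[-0.008,-0.0155,0],[0,0,-8.3],-1],[[-0.008,-0.0155,0],[0,0,-8.3],-1],[[-0.008,-0.0155,0],[0,0,-8.3],-1],[[-0.008,-0.0155,0],[0,0,-8.3],-1],[[-0.008,-0.0155,0],[0,0,-8.3],-1]]'
```

```text
clock: 5.0
tool_pos: [0.5809, -0.0547, 0.1462]
orientation: [180.0, 0.0, -88.2]
force: [-0.1, -1.0, -1.7]
opening: 0.0658
gripper_force: 30.0
```

```bash
python3 -m crank '[[[-0.008,-0.0155,0],[0,0,-8.3],-1],[[-0.008,-0.0155,0],[0,0,-8.3],-1],[[-0.008,-0.0155,0],[0,0,-8.3],-1],[[-0.008,-0.0155,0],[0,0,-8.3],-1],[[-0.008,-0.0155,0],[0,0,-8.3],-1],[[-0.008,-0.0155,0],[0,0,-8.3],-1],[[-0.008,-0.0155,0],[0,0,-8.3],-1],[[-0.006,-0.0155,0],[0,0,-8.3],-1],[[0,0,0],[0,0,-8.3],-1],[[0,0,0],[0,0,-8.3],-1],[[0,0,0],[0,0,0],-1],[[0,0,0],[0,0,0],-1]]'
```

```text
clock: 6.2
tool_pos: [0.5196, -0.178, 0.146]
orientation: [180.0, 0.0, -170.6]
force: [0.5, 0.3, -2.5]
opening: 0.0658
gripper_force: 30.0
```

Now above the target: check held bin against the lower bin with side, wrist and top views.

```bash
python3 - <<'E'
from h import *
o=ctrl.get_obs();print(o['tool_pos'],o['orientation'])
m=imaging.camera_model('wrist');pw,d=imaging.snapshot('wrist');ps,ds=imaging.snapshot('side')
b,y=masks(pw);P=cloud('wrist',d,b|y,m);c=o['tool_pos'][:2]
P=P[np.linalg.norm(P[:,:2]-c,axis=1)<.13]
print(np.histogram(P[:,2],np.arange(0,.2,.02))[0])
t=np.radians(8.4);u=np.array([np.cos(t),np.sin(t)]);v=np.array([-u[1],u[0]])
for lo,hi in((.164,.18),):
    R=P[(P[:,2]>lo)&(P[:,2]<hi)]
    if len(R)>20: print(lo,len(R),np.percentile(R[:,2],[5,50,95]),cv2.minAreaRect(R[:,:2].astype('float32')))
cv2.imwrite('pics/two.png',np.vstack([pw[:300],ps[100:300]]))
E
```

```text
[ 0.51959855 -0.17803671  0.14598484] [ 1.79997562e+02  1.44920656e-02 -1.70593880e+02]
[    8     0     0     0     0     0  5426 12070 11935]
0.164 11399 [0.16493127 0.17103886 0.17354267] ((0.4902949929237366, -0.18199649453163147), (0.11136620491743088, 0.06810252368450165), 9.239614486694336)
```

View pics/two.png

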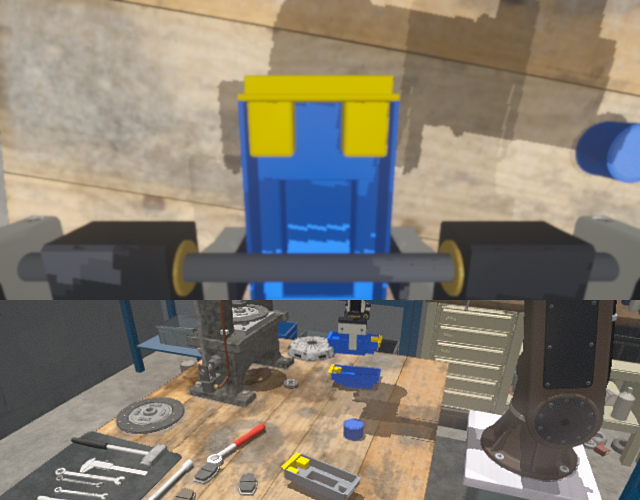

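The wrist view shows the held bin with its yellow end at (320,90), towards the robot. The side view shows it level above the loaded bin at (355,376), with yellow ends at opposite ends. I correct by (-3, -12) mm and -1°, then lower.

```bash
python3 -m crank '[[[-0.0015,-0.006,0],[0,0,-0.5],-1],[[-0.0015,-0.006,0],[0,0,-0.5],-1],[[0,0,-0.015],[0,0,0],-1],[[0,0,-0.02],[0,0,0],-1],[[0,0,-0.015],[0,0,0],-1],[[0,0,-0.008],[0,0,0],-1],[[0,0,0],[0,0,0],-1],[[0,0,0],[0,0,0],-1]]'
python3 - <<'E'
from h import *
p,d=imaging.snapshot('side');cv2.imwrite('pics/s3.png',cv2.resize(p[110:210,280:430],None,fx=4,fy=4,interpolation=cv2.INTER_CUBIC))
E
```

```text
clock: 7.1
tool_pos: [0.517, -0.1903, 0.088]
orientation: [-180.0, 0.0, -171.8]
force: [-0.0, -0.1, -1.8]
opening: 0.0656
gripper_force: 30.0
```

View pics/s3.png

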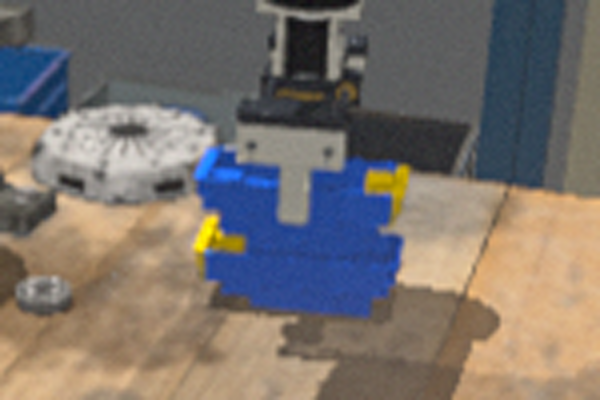

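The crop shows the upper bin spanning columns 197–410 and the lower bin 195–402. They are in line, so I lower gently.

```bash
python3 -m crank '[[[0,0,-0.006],[0,0,0],-1],[[0,0,-0.005],[0,0,0],-1],[[0,0,-0.003],[0,0,0],-1],[[0,0,-0.0015],[0,0,0],-1],[[0,0,0],[0,0,0],-1],[[0,0,0],[0,0,0],-1]]'
```

```text
clock: 7.75
tool_pos: [0.5168, -0.1901, 0.0721]
orientation: [-180.0, -0.0, -171.8]
force: [-0.0, -0.6, -1.7]
opening: 0.0659
gripper_force: 30.0
```

```bash
python3 -m crank '[[[0,0,-0.001],[0,0,0],-1],[[0,0,-0.001],[0,0,0],-1],[[0,0,0],[0,0,0],-1]]'
```

```text
clock: 8.05
tool_pos: [0.5169, -0.1901, 0.0709]
orientation: [-180.0, 0.0, -171.8]
force: [-2.1, 2.1, 6.1]
opening: 0.0663
gripper_force: 30.0
```

Contact at the expected height (force rose by about 8 N). Release to a moderate opening, then retreat straight up.

```bash
python3 -m crank '[[[0,0,0],[0,0,0],1],[[0,0,0],[0,0,0],1],[[0,0,0],[0,0,0],1],[[0,0,0],[0,0,0],1],[[0,0,0.02],[0,0,0],1],[[0,0,0.04],[0,0,0],1],[[0,0,0.05],[0,0,0],1],[[0,0,0.03],[0,0,0],1],[[-0.05,0,0],[0,0,0],1],[[-0.05,0,0],[0,0,0],1],[[0,0,0],[0,0,0],1],[[0,0,0],[0,0,0],1]]'
python3 - <<'E'
from h import *
p,d=imaging.snapshot('side');pt,dt=imaging.snapshot('top')
cv2.imwrite('pics/s4.png',np.hstack([cv2.resize(q,None,fx=4,fy=4,interpolation=cv2.INTER_CUBIC) for q in(p[120:220,300:400],pt[150:250,370:470])]))
for n,q,e in(('side',p,d),('top',pt,dt)):
    b,y=masks(q);P=cloud(n,e,b|y);P=P[np.linalg.norm(P[:,:2]-[.515,-.19],axis=1)<.11];R=P[(P[:,2]>.088)&(P[:,2]<.11)]
    if len(R)>10: print(n,len(R),np.percentile(R[:,2],[5,50,95]).round(4),cv2.minAreaRect(R[:,:2].astype('float32')))
    if len(R)>10: A=np.c_[R[:,:2]-R[:,:2].mean(0),np.ones(len(R))];R2=R[R[:,2]>.094];print(np.degrees(np.linalg.lstsq(np.c_[R2[:,:2],np.ones(len(R2))],R2[:,2],rcond=None)[0][:2]).round(1))
E
```

```text
clock: 9.25
tool_pos: [0.416, -0.1902, 0.2108]
orientation: [-180.0, 0.1, -171.8]
force: [0.0, 0.1, -0.5]
opening: 0.0878
gripper_force: 0.0
side 329 [0.0884 0.0932 0.0987] ((0.5145896673202515, -0.18845507502555847), (0.1624814122915268, 0.07622519135475159), 6.862558841705322)
[0.5 0.8]
top 323 [0.089  0.096  0.0992] ((0.5509706139564514, -0.1833651065826416), (0.09107565879821777, 0.06550350785255432), 8.295827865600586)
[0.6 0.3]
```

View pics/s4.png

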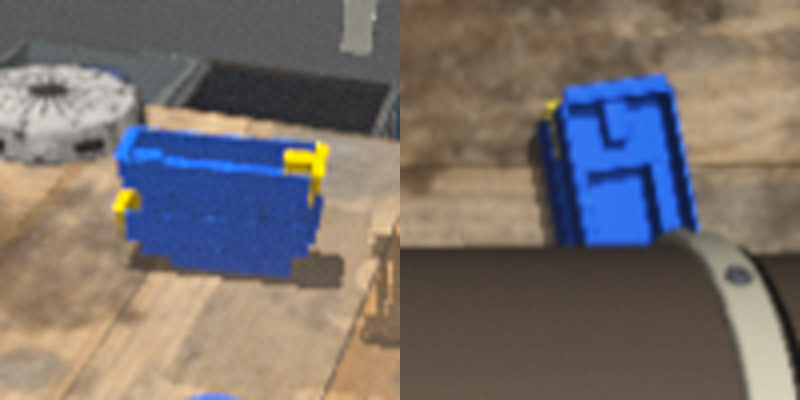

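The side crop shows the upper bin level on the lower one, yellow ends at opposite ends: (315,160) above and (122,205) below. Its rim is at about 97–99 mm, as expected on the lugs, and the robot is clear.

```bash
python3 -c "
from plant import close_job
print(close_job())"
```

```text
the job is handed in; nothing more can be done
None
```

I placed the empty blue bin turned end for end on the loaded bin and handed the job in: my last views before handing in showed it level on the lugs and centred within a few mm, with the robot clear, but no verdict came back.

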